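# Load the sample lift

### The arm

A 6-joint arm with a two-finger parallel gripper is mounted at the origin on a cart in front of the work surface, level with it; the furniture and walls round the work are solid. World frame = base frame: x ahead of the robot, y to its left, z up, the work surface at z = 0. Lengths are in mm, angles in rad, forces in N, time in s.
With the tool pointing down it reaches from about 350 to 875 mm from the base axis. Payload 4.2 kg.
Tool frame: the origin (TCP) lies between the finger pads; the fingertips stand 14 mm ahead of it and the grasp point (between the pads) lies 5 mm behind it; z points along the fingers, y is the line along which they close (so a half turn about z gives the same grasp; the last joint's range is limited). The gripper opens to 85 mm and grips with 20 to 120 N. Pads are 22 mm wide; open, the fingers measure 114 mm over their backs; the gripper's body (76 mm by 85 mm) begins 54 mm behind the grasp point. The pads swing forward as they close: fully open they stand 13 mm farther back than shut.
Start: joints at [1.53, 0.385, 0.008, 0, -1.194, -0.259], TCP at [184.548, 597.111, 245.312] pointing down, gripper open.
Joint ranges: [-3.14, 3.14], [-1.21, 2.06], [-1.07, 1.41], [-3.16, 2.05], [-2.99, -0.16], [-3.1, 3.1]. Speed limits (rad/s): [2.79, 2.79, 3.14, 3.14, 3.14, 3.14].

### API

Orientations are given as a unit quaternion [x, y, z, w].
In Python, from bench import * gives the robot as it stands.
- The arm moves only by the tool carry_out, never from a script. Its argument "motion" is a list of rows, each a list of 7 numbers: the turn, a rotation vector about the tool's x, y, z in rad, then the shift along the tool's x, y, z in mm, then the opening, from -1 (shut) to 1 (fully open), so that 0 is half open. A call has 1 to 5 rows; each row is the pose to reach, as a shift and turn from the pose commanded when the call began, along the tool's axes at that moment; what a row does not reach only later rows make up. A row lasts 1/8 s, in which the tool goes at most 62.5 mm and 10.7 degrees, less where a joint would pass 70% of its speed; a pose out of reach is approached as far as the arm can. A call with a gripper value outside its range is refused whole. The fingers move at their own pace and stop on an object; the grip force is fixed at half the most. Time passes only in rows, so rows that repeat a pose let the fingers close. It gives the time, the measured TCP pose, the force, the opening and the grip force at its end, in the units of the state.
- read_state(): the state, without advancing time (a new reading comes with each control period).
- get_image(name): name is "side" or "top" or "wrist"; returns a dict with "color" (480x640x3 uint8, blue, green, red), "mtx" (3x3 intrinsics, pixels), "k1" (the pictures are not rectified: a ray, as slopes to the right and down, at radius r is drawn at 1 + k1 r^2 times it, then the intrinsics apply), "position" and "orientation" of the camera in the world. Camera axes: x right, y down, z forward; pixel columns grow to the right and rows downward; lengths in mm; the calibration is good to about 2 mm. A picture is of the moment at which its call begins. There is no depth.
- job_done(): hands the job in; it is judged then, once.
The state is a dict: "clock": time; "joints": joint angles; "joint_vel": joint speeds; "joint_efforts": joint torques, N m; "position": TCP position; "ee_rot": TCP orientation; "contact_force": force on the tool from outside, world axes, zero at the start; "wrist_torque": the same for the moment, N m; "gripper_width": finger opening in mm; "grasp_force": force on a finger pad.
Only numpy, scipy, OpenCV 4.12 (cv2) and the standard library are available. Lean on these libraries where they do the work, as an engineer would, in place of code of your own. Each camera call takes 0.05 s, during which the arm holds its last target. There are 200 camera calls.

### The job

Load the sample lift: take the short, wide sample vial that stands on the open bench near the two slim tubes (not one from the green rack), stand it in the middle of the lift's raised round platform, and press it down until the catch engages and the platform stays down. Leave the vial standing upright there.

Things in the scene. Friction and masses are not known exactly. Their poses are not given: they have to be found in the camera images.
- vial_mid (a point): Sample vial: clear round bottle, white cap, 25 mm across, 58 mm tall, 35 g, upright on the open bench ahead of the robot to the left. Point: on its axis, 30 mm above its foot; z up its axis. Two slim white-capped tubes (14 mm across, 44 tall) stand in a row with it, 50 mm or more away, in any order. Vials in the green rack to the right are not meant.
- platform_floor (a point): Sample lift's platform: round aluminium dish, 80 mm across, flat floor 73 mm across inside a 5 mm high lip, on a column over a white housing (150 x 110 x 30 mm) fixed farther back. Point: centre of the dish's floor, 79 mm above the bench when up; sinks with it; z up. A grey catch block on the housing, 50 to 90 mm left of the dish's axis (its -x), stays below the lip (54 mm high).
- lift_platform (a joint): Metres the platform is pressed down: 0 up (start), 0.025 bottom stop. Its spring pushes up with 2.5 N at the top, 6 N at the bottom; the catch's bolt adds up to 5 N from 0.012 to 0.021. Past 0.021 the bolt springs back over it within 0.2 s: hold at 0.022 to 0.025 for half a second. Let go, it then stays at about 0.021; uncaught, it rises again.
Not all that is in view belongs to the job. What is shaped like the part that bears vial_mid but black is not meant.

How it is judged:
By the outcome, as a careful person would: the job done as asked, in the order asked, and still so for the second after the job is handed in, with the robot touching nothing.
It also fails if it takes over 38 s, if anything falls off the work surface, if the arm or the gripper's body presses on something with over 40 N, if the wrist force passes 120 N, or if a joint passes its speed limit or range.

## Working session

There is one attempt and no reset: what is moved stays moved. The work goes in short steps, Python scripts to look and compute and a tool call to move; the robot and the scene stay as the last step left them, time stands still between calls to the robot, and variables do not carry over. Pictures are saved under pics/ and viewed, at most 10 in all, crops included, and the job is handed in when it is done.

Besides the shell and the picture viewer there is one more tool, called after "Request:" as name(argument=value, ...) on one line, values as JSON. carry_out: Moves the arm, as the interface text tells. Its arguments: {"type":"object","properties":{"motion":{"type":"array"}},"required":["motion"]}

```bash
mkdir -p pics; cat > h.py <<'E'
from bench import *
import numpy as np, cv2
from scipy.spatial.transform import Rotation as R
def ray(im,u,v):
    K=im["mtx"]; K=np.array(K); d=np.array([im["k1"],0,0,0,0],float)
    p=cv2.undistortPoints(np.array([[[u,v]]],float),K,d)[0,0]
    return np.array(im["position"],float), R.from_quat(im["orientation"]).apply([p[0],p[1],1])
def onplane(im,u,v,z):
    o,d=ray(im,u,v); return o+d*(z-o[2])/d[2]
def proj(im,P):
    c=R.from_quat(im["orientation"]).inv().apply(np.array(P,float)-im["position"])
    x=c[:2]/c[2]; x=x*(1+im["k1"]*(x@x)); K=np.array(im["mtx"]); return K[:2,:2]@x+K[:2,2]
def snap(n,f=None):
    im=get_image(n)
    if f: cv2.imwrite("pics/"+f,im["color"])
    return im
E
python3 - <<'E'
from h import *
import pickle
s=read_state(); print(s)
ims={n:snap(n,n+"0.png") for n in("top","side")}
pickle.dump(ims,open("i0.pkl","wb"))
for n in ims: print(n,ims[n]["position"],ims[n]["orientation"],ims[n]["k1"],ims[n]["mtx"])
E
```

```text
{'clock': 0.0, 'joints': array([ 1.52960032e+00,  3.85562163e-01,  6.62171598e-03, -4.97248596e-04,
       -1.19395227e+00, -2.58566961e-01]), 'joint_vel': array([-4.08158875e-04, -6.38192912e-05,  1.04242709e-03,  5.82892996e-04,
       -2.07465439e-04,  1.17874064e-03]), 'joint_efforts': array([ 4.20425977e-04, -3.92293060e+01,  1.88402778e+01,  4.18613210e+00,
       -4.64683020e-03,  7.29933021e-06]), 'position': array([184.39632956, 596.61175025, 244.21678979]), 'ee_rot': array([ 9.88774510e-01, -1.49411565e-01, -1.16019438e-04,  1.06707705e-03]), 'contact_force': array([ 0.06775092, -0.0791115 ,  0.38222067]), 'wrist_torque': array([-0.06197775,  0.00039753, -0.03764179]), 'grasp_force': 0.0, 'gripper_width': 85.04200855431603}
top [431.88329533 361.56972523 942.67261446] [ 0.70794533 -0.70423852  0.03832791 -0.03731619] -0.162666342303959 [[538.66153916   0.         315.76795078]
 [  0.         538.66153916 243.36188951]
 [  0.           0.           1.        ]]
side [315.65736967 997.00743872 608.53595525] [-0.15376139  0.89409265 -0.41505273  0.06846172] 0.005533557689886659 [[512.04551987   0.         326.91601349]
 [  0.         512.04551987 241.73996336]
 [  0.           0.           1.        ]]
```

View pics/top0.png

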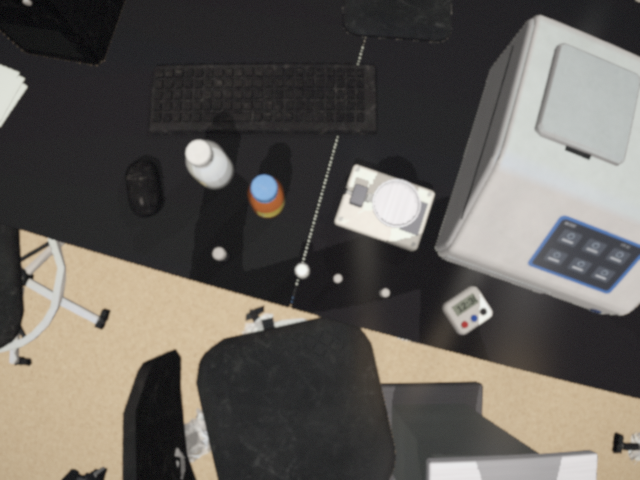

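View pics/side0.png

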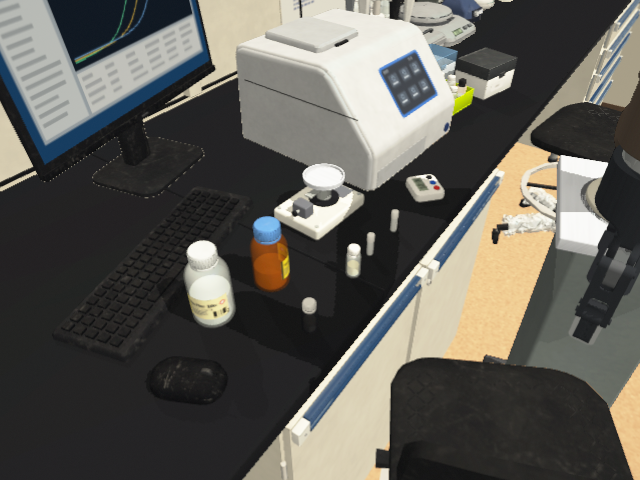

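The top view shows white caps at (302,270), (338,279), (385,293) and (219,254). The side view has matching ones at (354,260), (370,243), (394,220) and (309,313). The dish is at top (396,203) and side (323,178).

- **Top (302,270) / side (354,260):** clear and wide, in a row with the slim tubes, so it fits.
- **Top (219,254) / side (309,313):** black body, so it is the decoy.
- **The other two:** the slim tubes.

I'll check this in a crop and measure.

```bash
python3 - <<'E'
from h import *
import pickle
ims=pickle.load(open("i0.pkl","rb"))
t,s=ims["top"],ims["side"]
a=cv2.resize(s["color"][190:340,270:420],(500,500),interpolation=3)
b=cv2.resize(t["color"][150:320,200:420],(0,0),fx=1.35,fy=1.35)
c=np.zeros((500,800,3),np.uint8);c[:,:500]=a;c[:b.shape[0],500:500+b.shape[1]]=b
cv2.imwrite("pics/crop.png",c)
g=cv2.cvtColor(t["color"],6)
for x,y,z in((302,270,58),(338,279,44),(385,293,44),(219,254,58)):
    w=g[y-12:y+13,x-12:x+13]; m=(w>140).astype(np.uint8)
    M=cv2.moments(m,True);u,v=x-12+M["m10"]/M["m00"],y-12+M["m01"]/M["m00"]
    P=onplane(t,u,v,z);print((x,y),M["m00"],u,v,P.round(1),proj(s,P).round(1))
# dish: bright contour
hsv=cv2.cvtColor(t["color"],40)
w=g[165:245,350:440]
print(w[::8,::8])
print("x+",proj(t,[450,380,0])-proj(t,[400,380,0]),"y+",proj(t,[400,430,0])-proj(t,[400,380,0]))
print(onplane(t,396,203,84))
E
```

```text
(302, 270) 166.0 301.6807228915663 269.86746987951807 [483.  383.5  58. ] [353.  248.2]
(338, 279) 53.0 337.37735849056605 278.07547169811323 [470.4 324.2  44. ] [369.7 234.8]
(385, 293) 54.0 385.0 292.3703703703704 [446.8 244.6  44. ] [393.9 211.6]
(219, 254) 113.0 218.32743362831857 253.1769911504425 [509.7 521.9  58. ] [307.5 302.7]
[[ 41 159  36  37  33  30  29  33  40  38  38  42]
 [117 241 241 237 130  27  27  22  27  39  37  41]
 [226 193 201 199 199 222 217 175  27  32  41  39]
 [188 150 149 195 235 234 239 236 217 228 100  38]
 [188 153 161 229 238 240 237 237 231 242 235  41]
 [220 123 242 225 239 238 236 237 238 158 194  27]
 [233 238 235 221 238 241 239 239 233 152  47  28]
 [235 234 236 236 222 236 236 229 170 198  28  29]
 [151 229 235 236 237 238 235 153 151 203  25  32]
 [ 49  53  61 167 232 242 243 232 196  45  30  83]]
x+ [  0.19049476 -28.75447837] y+ [-28.71295188  -0.21126381]
[590.76758868 230.6097724   84.        ]
```

View pics/crop.png

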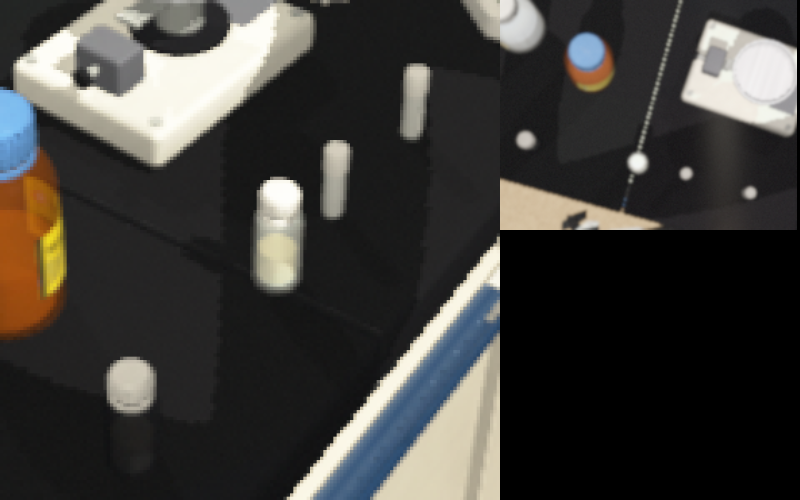

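The crop confirms it: the clear vial with pale contents and a white cap, at crop (278,235), is the target, and the body at (130,410) is black. Next I'll find the dish centre and check clearance to the nearby machine.

```bash
python3 - <<'E'
from h import *
import pickle
ims=pickle.load(open("i0.pkl","rb"))
t,s=ims["top"],ims["side"]
def tri(a,b):
    o,d=ray(t,*a);p,e=ray(s,*b);A=np.c_[d,-e];k=np.linalg.lstsq(A,p-o,rcond=None)[0]
    P,Q=o+k[0]*d,p+k[1]*e; return ((P+Q)/2).round(),np.linalg.norm(P-Q).round(1)
print("screen bl",tri((528,262),(405,133)),"tl",tri((563,218),(378,70)))
print("lid corner", tri((578,45),(295,46)), tri((541,130),(309,48)))
for p in((370,180),(245,130)): print("base",onplane(s,*p,0))
print("dish",tri((396,203),(323,177)))
g=cv2.resize(cv2.cvtColor(t["color"][160:260,330:450],6),None,fx=6,fy=6,interpolation=2)
c=cv2.HoughCircles(cv2.medianBlur(g,5),cv2.HOUGH_GRADIENT_ALT,1.5,50,param1=120,param2=0.5,minRadius=110,maxRadius=180)
if c is not None:
  for x,y,r in c[0]: u,v=330+(x+.5)/6-.5,160+(y+.5)/6-.5; P=onplane(t,u,v,84);print("circ",u,v,r/6,P,proj(s,P))
a=R.from_quat(read_state()["ee_rot"]).as_matrix();print(a.round(3))
cv2.imwrite("pics/dish.png",np.hstack([cv2.resize(t["color"][160:260,330:430],(400,400),interpolation=2),cv2.resize(s["color"][140:240,270:370],(400,400),interpolation=2)]))
E
```

```text
screen bl (array([489.,   8.,  78.]), np.float64(12.6)) tl (array([551.,   5., 205.]), np.float64(3.1))
lid corner (array([780., -36., 223.]), np.float64(60.0)) (array([674.,  52., 248.]), np.float64(17.1))
base [532.18663833  93.07950472   0.        ]
base [883.73772646 -17.24997468   0.        ]
dish (array([591., 230.,  78.]), np.float64(1.3))
[[ 0.955 -0.295 -0.   ]
 [-0.295 -0.955 -0.002]
 [ 0.     0.002 -1.   ]]
```

View pics/dish.png

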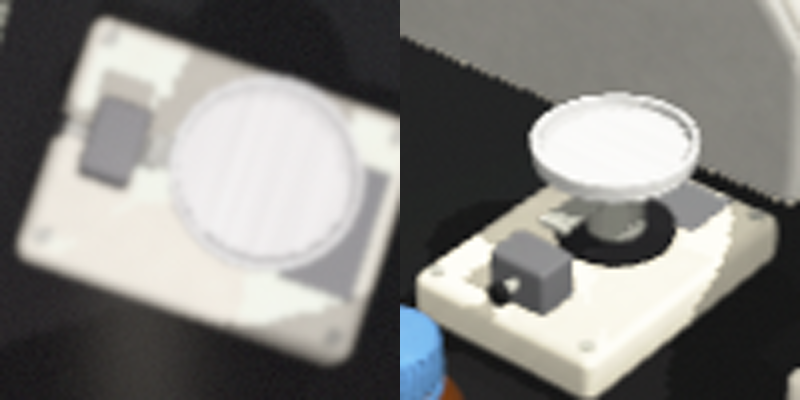

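The rim centre is at crop (266,170) in the top view and (614,143) in the side view, which puts the dish at about (592,230.5). The machine is clear of the path. Moving towards the vial while turning the gripper so the fingers close across the row.

Request:
carry_out(motion=[[0,0,0.18,58,19,0,1],[0,0,0.36,116,38,0,1],[0,0,0.54,174,57,0,1],[0,0,0.72,232,76,0,1],[0,0,0.9,290,95,0,1]])

```text
clock: 0.72
position: [434.7, 419.3, 244.9]
ee_rot: [0.824, -0.567, -0.0, 0.0]
contact_force: [0.1, 0.8, -0.8]
gripper_width: 85.3
grasp_force: 0.0
```

```bash
cat >> h.py <<'E'
def shift(x,y,z):
    s=read_state(); r=R.from_quat(s["ee_rot"]); m=r.as_matrix()
    print("pos",s["position"].round(1),"tool x",m[:,0].round(3),"j",s["joints"].round(2),"t",s["clock"],"F",s["contact_force"].round(1))
    print("shift",r.inv().apply(np.array([x,y,z])-s["position"]).round(1))
E
python3 -c "
from h import *
shift(483,383.5,170)"
```

```text
pos [434.7 419.3 244.9] tool x [ 0.357 -0.934  0.   ] j [ 1.03  0.35 -0.05 -0.   -1.18 -0.67] t 0.725 F [ 0.1  0.8 -0.8]
shift [ 50.6 -32.3  74.9]
```

Request:
carry_out(motion=[[0,0,0.17,12,-8,18,1],[0,0,0.34,25,-16,37,1],[0,0,0.5,38,-24,56,1],[0,0,0.66,51,-32,75,1],[0,0,0.66,51,-32,75,1]])

```text
clock: 1.35
position: [481.5, 383.3, 168.1]
ee_rot: [-0.598, 0.802, -0.0, -0.002]
contact_force: [0.3, -0.4, -0.5]
gripper_width: 85.3
grasp_force: 0.0
```

```bash
python3 - <<'E'
from h import *
shift(483,383.5,170)
im=snap("wrist","w1.png")
print(im["position"],[proj(im,(483,383.5,z)).round() for z in(0,58)])
g=cv2.cvtColor(im["color"],6)
x,y=proj(im,(483,383.5,58)).astype(int)
hsv=cv2.cvtColor(im["color"],40)
n,l,st,c=cv2.connectedComponentsWithStats(((g>165)).astype(np.uint8))
for i in range(1,n):
    if st[i,4]>150: print(st[i],c[i].round(1),onplane(im,*c[i],58).round(1))
E
```

```text
pos [481.5 383.3 168.1] tool x [-0.285 -0.959  0.004] j [ 0.93  0.43 -0.12 -0.   -1.02 -1.22] t 1.35 F [ 0.3 -0.4 -0.5]
shift [-0.6 -1.4 -1.9]
[458.89218073 306.77259059 298.59550045] [array([315., 219.]), array([315., 242.])]
[    0     0   107   189 13661] [50.  71.9] [604.8 234.9  58. ]
[   82     0   105   191 11779] [147.3 106.9] [554.8 273.2  58. ]
[296   0  22  20 293] [307.5   6.4] [447.2 249.5  58. ]
[621   0  19  58 575] [633.   19.2] [260.5 303.6  58. ]
[297 132  21  23 369] [307.5 143.7] [469.4 322.2  58. ]
[  390   180   250   270 18781] [487.3 295.3] [379.5 455.4  58. ]
[ 299  209   32   49 1259] [314.6 233.8] [481.7 378.2  58. ]
[206 310  23  33 238] [215.6 323.5] [567.8 421.7  58. ]
[321 394  27  32 670] [333.9 410.2] [508.5 519.1  58. ]
[191 405  24  39 415] [204.4 421.3] [609.6 501.7  58. ]
[501 453  45  27 836] [522.9 468.7] [370.3 633.2  58. ]
```

View pics/w1.png

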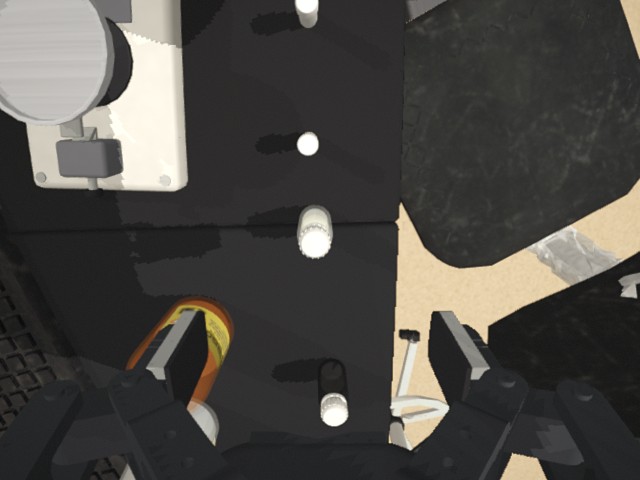

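The wrist view shows the cap centre at (315,241). My estimate projects to (315,242), so it's confirmed. The black decoy is at (334,400) and the tubes are at (308,10) and (308,144). Descending to grasp.

Request:
carry_out(motion=[[0,0,0,-0.5,-1.5,40,1],[0,0,0,-0.5,-1.5,80,1],[0,0,0,-0.5,-1.5,115,1],[0,0,0,-0.5,-1.5,138,1],[0,0,0,-0.5,-1.5,138,1]])

```text
clock: 2.02
position: [482.6, 384.8, 31.4]
ee_rot: [-0.599, 0.801, -0.0, -0.001]
contact_force: [-0.5, 0.7, 0.3]
gripper_width: 85.1
grasp_force: 0.0
```

Request:
carry_out(motion=[[0,0,0,0,0,0,-0.2],[0,0,0,0,0,0,-1],[0,0,0,0,0,0,-1],[0,0,0,0,0,0,-1],[0,0,0,0,0,0,-1]])

```text
clock: 2.65
position: [483.9, 385.4, 33.5]
ee_rot: [-0.598, 0.801, 0.0, 0.001]
contact_force: [-2.2, -0.6, 5.8]
gripper_width: 22.8
grasp_force: 59.2
```

Request:
carry_out(motion=[[0,0,0,0,0,-20,-1],[0,0,0,0,0,-60,-1],[0,0,0,0,0,-110,-1],[0,0,0,0,0,-110,-1],[0,0,0,0,0,-110,-1]])

```text
clock: 3.28
position: [482.9, 384.3, 141.7]
ee_rot: [-0.598, 0.802, 0.0, -0.001]
contact_force: [0.1, 0.3, -1.4]
gripper_width: 23.0
grasp_force: 58.9
```

```bash
python3 - <<'E'
from h import *
s=read_state();print(s["gripper_width"],s["grasp_force"],s["contact_force"])
im=snap("side"); p=s["position"]; x,y=proj(im,p).astype(int);print(x,y)
w=snap("wrist")["color"][200:480,120:520]
a=cv2.resize(im["color"][y-45:y+45,x-45:x+45],(380,380),interpolation=2)
cv2.imwrite("pics/g.png",np.hstack([a,cv2.resize(w,(420,380))]))
shift(592,230.5,145)
E
```

```text
23.048200839747572 58.91885307384655 [ 0.07803105  0.33841701 -1.38507756]
355 207
pos [482.7 384.  140.6] tool x [-0.285 -0.958  0.003] j [ 0.93  0.46 -0.15 -0.   -0.96 -1.22] t 3.375 F [ 0.6  0.6 -0.3]
shift [ 115.9 -148.5   -4.3]
```

View pics/g.png

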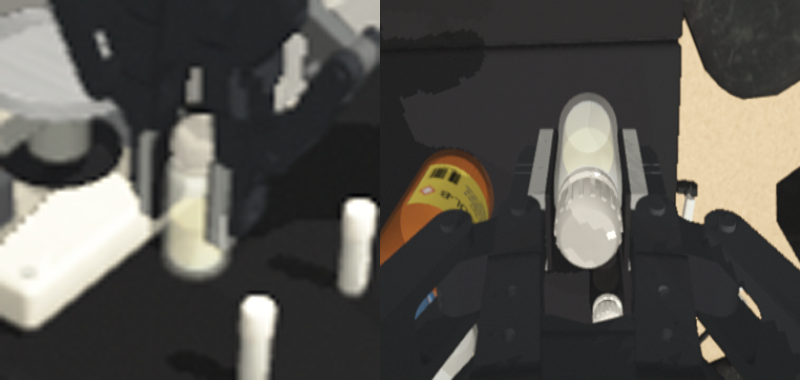

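The vial is held upright, with its axis between the pads. Carrying it over the dish.

Request:
carry_out(motion=[[0,0,0,26,-33,-3,-1],[0,0,0,56,-71,-5,-1],[0,0,0,88,-112,-5,-1],[0,0,0,116,-148.5,-5,-1],[0,0,0,116,-148.5,-5,-1]])

```text
clock: 4.0
position: [593.5, 228.2, 145.3]
ee_rot: [-0.596, 0.803, 0.0, -0.002]
contact_force: [0.9, 0.5, -0.4]
gripper_width: 22.9
grasp_force: 59.0
```

```bash
python3 - <<'E'
from h import *
shift(592,230.5,145)
T=snap("top");S=snap("side");W=snap("wrist")
p=read_state()["position"]
for q in((592,230.5,84),p-[0,0,32],): print([proj(i,q).round(1) for i in(T,S,W)])
x,y=proj(S,(592,230.5,95)).astype(int)
cv2.imwrite("pics/d.png",np.hstack([cv2.resize(S["color"][y-50:y+50,x-50:x+50],(380,380),interpolation=2),cv2.resize(W["color"][100:480,110:530],(420,380))]))
print(x,y)
E
```

```text
pos [593.5 228.2 145.3] tool x [-0.29  -0.957  0.003] j [ 0.62  0.49 -0.09  0.   -0.99 -0.91] t 4.0 F [ 0.9  0.5 -0.4]
shift [-1.8  2.1  0.3]
[array([396.1, 202.3]), array([322.1, 174.5]), array([317.7, 268.8])]
[array([398.4, 198.7]), array([321.8, 160.9]), array([318.1, 295.6])]
322 169
```

View pics/d.png

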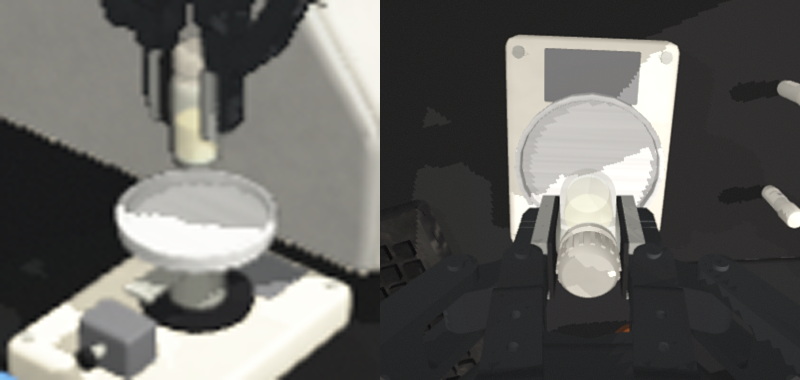

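```bash
python3 - <<'E'
from h import *
W=snap("wrist")
a=np.linspace(0,6.283,73)
for c in((592,230.5),(592,226)):
    q=np.array([proj(W,(c[0]+40*np.cos(t),c[1]+40*np.sin(t),84)) for t in a])
    print(c,"u",q[:,0].min(),q[:,0].max(),"v",q[:,1].min(),q[:,1].max())
E
```

```text
(592, 230.5) u 242.0166776030678 391.86959343538933 v 193.4062440907921 332.54680353590373
(592, 226) u 239.1022446574314 389.9568213751506 v 184.89212133445233 325.9157787774881
```

The rim is where predicted, with its top at v≈195. Correcting about 3 mm and lowering to just above the floor.

Request:
carry_out(motion=[[0,0,0,-2,3,0,-1],[0,0,0,-2,3,10,-1],[0,0,0,-2,3,20,-1],[0,0,0,-2,3,28,-1],[0,0,0,-2,3,28,-1]])

```text
clock: 4.82
position: [589.9, 233.7, 118.0]
ee_rot: [-0.598, 0.802, 0.0, -0.001]
contact_force: [-0.2, -0.2, -0.2]
gripper_width: 22.6
grasp_force: 59.0
```

Request:
carry_out(motion=[[0,0,0,0,0,3,-1],[0,0,0,0,0,6,-1],[0,0,0,0,0,9,-1],[0,0,0,0,0,12,-1],[0,0,0,0,0,12,-1]])

```text
clock: 5.45
position: [590.6, 234.1, 107.6]
ee_rot: [-0.598, 0.802, -0.0, 0.0]
contact_force: [-2.3, 0.2, 2.6]
gripper_width: 22.7
grasp_force: 59.3
```

```bash
python3 - <<'E'
from h import *
P=[]
for i in range(6): W=snap("wrist"); P.append(read_state()["position"])
S=snap("side")
print(np.mean(P,0),np.std(P,0)); 
x,y=322,172
cv2.imwrite("pics/e.png",np.hstack([cv2.resize(S["color"][y-35:y+35,x-35:x+35],(380,380),interpolation=2),cv2.resize(W["color"][100:480,110:530],(420,380))]))
E
```

```text
[590.6090157  234.14928468 107.63772967] [0.00818525 0.01268616 0.0298104 ]
```

View pics/e.png

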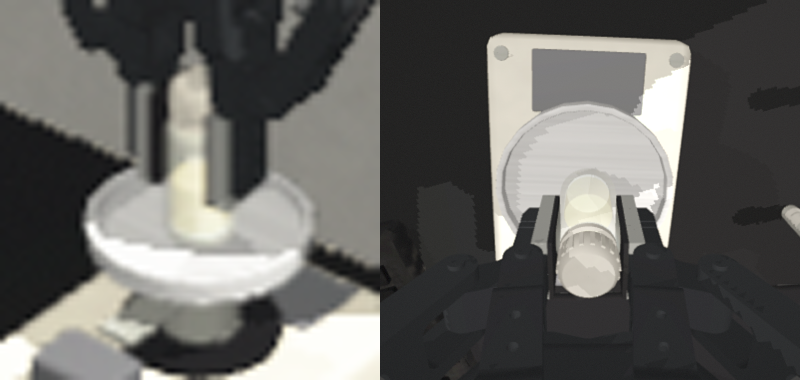

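The vial foot at crop (198,225) is within 3 mm of the floor centre at (199,222). I'll take out the 3 mm with a small lift, then press.

Request:
carry_out(motion=[[0,0,0,0,0,-7,-1],[0,0,0,3,-1,-7,-1],[0,0,0,3,-1,-7,-1],[0,0,0,3,-1,-2,-1],[0,0,0,3,-1,0,-1]])

```text
clock: 6.42
position: [590.6, 230.8, 107.2]
ee_rot: [-0.598, 0.802, -0.0, -0.0]
contact_force: [-0.7, -0.7, 2.6]
gripper_width: 22.7
grasp_force: 59.3
```

Request:
carry_out(motion=[[0,0,0,0,0,4,-1],[0,0,0,0,0,8,-1],[0,0,0,0,0,12,-1],[0,0,0,0,0,15,-1],[0,0,0,0,0,15,-1]])

```text
clock: 7.05
position: [590.9, 230.8, 93.5]
ee_rot: [-0.598, 0.801, -0.0, 0.001]
contact_force: [-0.9, -0.5, 6.5]
gripper_width: 22.7
grasp_force: 60.0
```

Request:
carry_out(motion=[[0,0,0,0,0,3,-1],[0,0,0,0,0,6,-1],[0,0,0,0,0,7,-1],[0,0,0,0,0,7,-1],[0,0,0,0,0,7,-1]])

```text
clock: 7.68
position: [591.0, 230.9, 87.4]
ee_rot: [-0.598, 0.801, -0.001, 0.001]
contact_force: [-2.4, -1.3, 10.4]
gripper_width: 22.9
grasp_force: 60.4
```

Request:
carry_out(motion=[[0,0,0,0,0,1,-1],[0,0,0,0,0,2,-1],[0,0,0,0,0,2,-1],[0,0,0,0,0,2,-1]])

```text
clock: 8.18
position: [591.1, 230.9, 87.3]
ee_rot: [-0.598, 0.801, -0.001, 0.001]
contact_force: [-6.0, -2.3, 19.6]
gripper_width: 22.9
grasp_force: 61.4
```

Request:
carry_out(motion=[[0,0,0,0,0,1,-1],[0,0,0,0,0,1,-1],[0,0,0,0,0,1,-1],[0,0,0,0,0,1,-1]])

```text
clock: 8.68
position: [591.1, 231.0, 87.2]
ee_rot: [-0.599, 0.801, -0.001, 0.001]
contact_force: [-8.4, -2.7, 22.6]
gripper_width: 22.9
grasp_force: 61.8
```

It's at the bottom stop: z holds at 87.2 while the force rises. Easing up to see whether the catch holds.

Request:
carry_out(motion=[[0,0,0,0,0,-2,-1],[0,0,0,0,0,-4,-1],[0,0,0,0,0,-6,-1],[0,0,0,0,0,-6.5,-1],[0,0,0,0,0,-6.5,-1]])

```text
clock: 9.3
position: [590.9, 230.8, 89.6]
ee_rot: [-0.598, 0.801, -0.0, 0.0]
contact_force: [-1.9, -0.9, 5.6]
gripper_width: 22.7
grasp_force: 59.8
```

Request:
carry_out(motion=[[0,0,0,0,0,-1,-1],[0,0,0,0,0,-1.7,-1],[0,0,0,0,0,-1.7,-1]])

```text
clock: 9.68
position: [590.9, 230.9, 91.2]
ee_rot: [-0.598, 0.801, -0.0, 0.0]
contact_force: [-1.2, -1.6, 5.7]
gripper_width: 22.9
grasp_force: 59.8
```

Request:
carry_out(motion=[[0,0,0,0,0,-0.5,-1],[0,0,0,0,0,-0.8,-1],[0,0,0,0,0,-0.8,-1]])

```text
clock: 10.05
position: [590.9, 230.9, 91.6]
ee_rot: [-0.598, 0.802, -0.0, 0.0]
contact_force: [-1.3, -0.7, 4.4]
gripper_width: 23.1
grasp_force: 59.7
```

Request:
carry_out(motion=[[0,0,0,0,0,-0.5,-1],[0,0,0,0,0,-0.8,-1],[0,0,0,0,0,-0.8,-1]])

```text
clock: 10.42
position: [590.5, 231.1, 91.7]
ee_rot: [-0.598, 0.802, 0.0, -0.0]
contact_force: [0.8, -0.5, 1.8]
gripper_width: 22.6
grasp_force: 59.4
```

z stays at 91.7 while the force falls to 1.8 N, so the catch is holding. Taking off the rest of the load, then releasing.

Request:
carry_out(motion=[[0,0,0,0,0,-0.5,-1],[0,0,0,0,0,-0.5,-1],[0,0,0,0,0,-0.5,-0.3],[0,0,0,0,0,-0.5,0.1],[0,0,0,0,0,-0.5,0.3]])

```text
clock: 11.05
position: [590.5, 230.9, 92.6]
ee_rot: [-0.598, 0.802, 0.0, -0.0]
contact_force: [0.2, -0.0, 0.2]
gripper_width: 55.6
grasp_force: 0.0
```

Request:
carry_out(motion=[[0,0,0,0,0,-10,0.3],[0,0,0,0,0,-30,0.3],[0,0,0,0,0,-60,0.3],[0,0,0,0,0,-110,0.3],[0,0,0,0,0,-110,0.3]])

```text
clock: 11.68
position: [593.0, 232.2, 208.8]
ee_rot: [-0.598, 0.801, -0.001, 0.006]
contact_force: [0.7, 0.9, 0.2]
gripper_width: 55.4
grasp_force: 0.0
```

```bash
python3 - <<'E'
from h import *
S=snap("side");W=snap("wrist");print(read_state()["position"],read_state()["contact_force"])
x,y=322,178
cv2.imwrite("pics/f.png",np.hstack([cv2.resize(S["color"][y-45:y+45,x-45:x+45],(380,380),interpolation=2),cv2.resize(W["color"][100:480,110:530],(420,380))]))
E
```

```text
[590.50821545 231.04657572 203.7709926 ] [ 0.49130097  0.69105415 -0.66739234]
```

View pics/f.png

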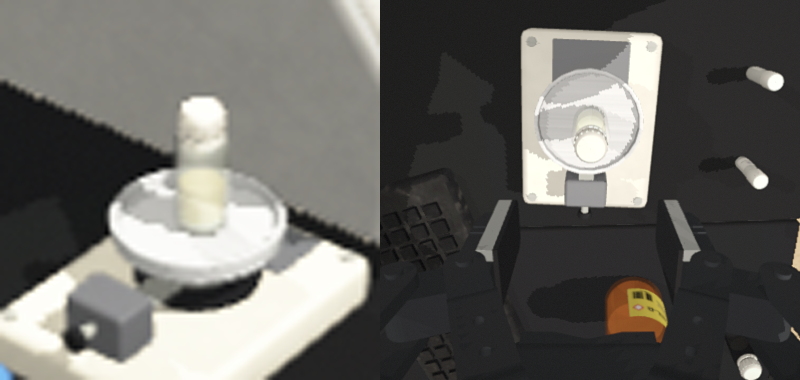

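The vial stands upright in the middle of the dish (side crop (203,165), wrist crop (590,135)). The dish is still down near the housing and the gripper is clear, so I'm handing in.

```bash
python3 -c "
from bench import *
print(job_done())"
```

```text
the job is handed in; nothing more can be done
None
```

The job is handed in at about 12 s on the clock: the clear vial stands upright within a few millimetres of the middle of the lift's platform, the catch is holding the platform down, and the gripper is clear.

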